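# Honey from behind the spices

## Task

Get the honey jar out for breakfast: first stand the red-lidded and the green-lidded spice jar aside, both wholly on the cork mat, and only then take the honey jar from behind them and stand it in the middle of the blue coaster. When it stands there, put each of the two spice jars back upright on the place in the wooden stand from which it came. Do not disturb the mug, the lemon or the egg timer.

Things in the scene. Friction and masses are not known exactly. Their poses are not given: they have to be found in the camera images.
- red_spice: Spice jar with a red lid, a round upright glass jar 44 mm in diameter, 98 mm tall (lid from 78 mm up), about 0.11 kg. At the start it stands on one of the two dark round marks at the front of the stand (left or right varies). Origin: centre of its underside; its z axis points up. Loose.
- green_spice: Spice jar with a green lid, a round upright glass jar 44 mm in diameter, 99 mm tall (lid from 79 mm up), about 0.11 kg. At the start it stands on the other dark mark. Origin: centre of its underside; its z axis points up. Loose.
- honey: Honey jar, a round upright glass jar with golden contents and a grey lid, 55 mm in diameter, 86 mm tall, about 0.23 kg. At the start it stands in the middle of the stand behind the two spice jars, about 5 mm from each of them and 11 mm from the backboard: no room for fingers until they are gone. Origin: centre of its underside; its z axis points up. Loose.
- spice_stand: Light wooden stand, fixed. Base board 170 mm wide (y), from x = -45 to 65 mm, 10 mm thick; upright backboard at x = 53 to 65 mm, its top 90 mm above the worktop; no other walls. Origin: on the underside, midway in y; x towards the backboard, y along it to the left, z up. Jars stand at z = 10: front marks (dark discs, 54 mm across) at x = -14, y = +46 and -46 mm; honey jar at x = 15, y = 0.
- cork_mat: Brown rectangular cork mat, the side area, 100 (x) x 160 (y) mm, 6 mm thick, fixed on the worktop, left or right of the stand. (A wire basket hangs beyond the work on the left, 0.30 m and more above the worktop, from about x = 0.60 m: keep wrist and arm in front of it.) Origin: centre of its underside, on the worktop; z up.
- coaster: Blue round ceramic coaster, flat, 100 mm in diameter, 8 mm thick, fixed on the worktop on the other side of the stand. Origin: centre of its underside, on the worktop; z up.
- mug: Bystander: purple mug, 80 mm across, 113 mm with its handle, 89 mm tall. Not to be disturbed. Origin: centre of its underside; its z axis points up. Loose.
- lemon: Bystander: yellow lemon, 83 x 58 x 58 mm, lying. Not to be disturbed. Origin: below its centre, at its underside. Loose.
- timer: Bystander: egg timer with a white base and a red top, 55 mm across, 56 mm tall. Not to be disturbed. Origin: centre of its underside; its z axis points up. Loose.
Not all that is in view belongs to the job. What is shaped like the red_spice but orange or purple is not meant.

How it is judged:
By the outcome, as a careful person would: the job done as asked, in the order asked, and still so for the second after the job is handed in, with the robot touching nothing.
It also fails if it takes over 118 s, if anything falls off the work surface, if the arm or the gripper's body presses on something with over 40 N, if the wrist force passes 120 N, or if a joint passes its speed limit or range.

## Robot

A 7-joint arm with a two-finger parallel gripper is mounted at the origin on a cart in front of the work surface, level with it; the furniture and walls round the work are solid. World frame = base frame: x ahead of the robot, y to its left, z up, the work surface at z = 0. Lengths are in m, angles in rad, forces in N, time in s.
With the tool pointing down it reaches from about 0.425 to 1.025 m from the base axis. Payload 9.4 kg.
Tool frame: the origin (TCP) lies midway between the tips of the shut fingers; the grasp point (between the pads) lies 19 mm behind it; z points along the fingers, y is the direction in which the jaws open and shut (so a half turn about z gives the same grasp; the last joint's range is limited). The gripper opens to 85 mm and grips with 20 to 120 N. Pads are 22 mm wide; open, the fingers measure 114 mm over their backs; the gripper's body (76 mm by 85 mm) begins 54 mm behind the grasp point. The pads swing forward as they close: fully open they stand 13 mm farther back than shut.
Start: joints at [-1.334, 0.599, -0.003, 1.599, 0.002, 0.943, -0.08], TCP at [0.224, 0.69, 0.198] pointing down, gripper open.
Joint ranges: [-2.57, 2.57], [-0.35, 1.97], [-1.29, 1.29], [0.11, 2.56], [-1.05, 4.19], [0.11, 1.86], [-2.63, 2.63]. Speed limits (rad/s): [2.22, 2.22, 3.01, 3.01, 3.14, 3.14, 3.14].

## Interface

Orientations are given as a unit quaternion [w, x, y, z].
In Python, from workcell import arm gives the robot as it stands.
- The arm moves only by the tool move_arm, never from a script. Its arguments are lists of equal length, an entry for each row: "claw": the finger opening in cm, from 0 to 8.54; "slide": the shift along the world's x, y, z in cm, a list of three; "yaw": the turn about the world's z in rad. In form: {"claw": [claw, ...], "slide": [[tx, ty, tz], ...], "yaw": [yaw, ...]}. A call has 1 to 10 rows; each row is the pose to reach, as a shift and turn from the pose commanded when the call began; what a row does not reach only later rows make up. A row lasts 1/8 s, in which the tool goes at most 62.5 mm and 10.7 degrees, less where a joint would pass 70% of its speed; a pose out of reach is approached as far as the arm can. A call with a gripper value outside its range is refused whole. The fingers move at their own pace and stop on an object; "newtons" is the grip in N (left out, the last holds). Time passes only in rows, so rows that repeat a pose let the fingers close. It gives the time, the measured TCP pose, the force and the opening at its end, in the units of the state.
- arm.sense(): the state, without advancing time (a new reading comes with each control period).
- arm.snapshot(name): name is "scene" or "top" or "wrist"; returns a dict with "color" (420x560x3 uint8, blue, green, red), "fov_y" (degrees; the focal length in pixels is half the picture's height over the tangent of half this angle, whatever the lens; pixels are square), "cx", "cy" (the principal point, pixels), "D" ([k1, k2, p1, p2, k3] as OpenCV has them; the pictures are not rectified), "world_from_camera" (4x4, takes a point from camera to world coordinates). Camera axes: x right, y down, z forward; pixel columns grow to the right and rows downward; lengths in m; the calibration is good to about 2 mm. A picture is of the moment at which its call begins. There is no depth.
- arm.close_job(): hands the job in, once; it reports no verdict.
Trained networks look in a picture, given as the dict that the camera call returned (one of the last four; its "shot" number tells which), for a name from the list of things; names that differ only in an ending like _2 or _b are one class to them, and where a whole thing is asked for, a point or a joint stands for the part that bears it (a point fixed in the world has none). Each returns a list of dicts, best first, with "score" (0 to 1); they miss things now and then, are a little off and sometimes report something else, mostly with a low value. They report only what shows in the picture. A call takes as long as a camera call. They do not tell look-alikes from the thing itself.
- arm.find_in(query, picture): "xyz" ([x, y, z] in m, in world coordinates, good to about 4 mm: the middle of the surface that is visible of it).
- arm.regions_of(query, picture): "region" (420x560 bool, what is visible of it).
The state is a dict: "clock": time; "joints": joint angles; "joint_vel": joint speeds; "joint_efforts": joint torques, N m; "ee_pos": TCP position; "tcp_rot": TCP orientation; "ft_force": force on the tool from outside, world axes, zero at the start; "ft_torque": the same for the moment, N m; "opening": opening from 0.0 (shut) to 1.0 (fully open).
Only numpy, scipy, OpenCV 4.12 (cv2) and the standard library are available. Lean on these libraries where they do the work, as an engineer would, in place of code of your own. Each camera call takes 0.05 s, during which the arm holds its last target.

## Working session

There is one attempt and no reset: what is moved stays moved. The work goes in short steps, Python scripts to look and compute and a tool call to move; the robot and the scene stay as the last step left them, time stands still between calls to the robot, and variables do not carry over. Pictures are saved under pics/ and viewed, and the job is handed in when it is done.

Besides the shell and the picture viewer there is one more tool, called after "Call:" as name([rows], argument=value, ...), one row to a line, values as JSON. move_arm: Moves the arm, as the interface text tells. Its arguments: {"type":"object","properties":{"claw":{"type":"array","items":{"type":"number"}},"slide":{"type":"array","items":{"type":"array","items":{"type":"number"}}},"yaw":{"type":"array","items":{"type":"number"}},"newtons":{"type":"number"}},"required":["claw","slide","yaw"]}

```bash
mkdir -p pics; ls
cat > h.py <<'E'
import numpy as np,cv2
from workcell import arm
def cam(p):
    h,w=p["color"].shape[:2]; f=h/2/np.tan(np.radians(p["fov_y"])/2)
    return np.array([[f,0,p["cx"]],[0,f,p["cy"]],[0,0,1.]]),np.array(p["D"],float),np.array(p["world_from_camera"])
def ray(p,uv,z):
    K,D,T=cam(p); q=cv2.undistortPoints(np.array(uv,float).reshape(-1,1,2),K,D).reshape(-1,2)
    d=np.c_[q,np.ones(len(q))]@T[:3,:3].T; o=T[:3,3]
    return o+d*((z-o[2])/d[:,2])[:,None]
def proj(p,X):
    K,D,T=cam(p); M=np.linalg.inv(T)
    return cv2.projectPoints(np.array(X,float).reshape(-1,3),cv2.Rodrigues(M[:3,:3])[0],M[:3,3],K,D)[0].reshape(-1,2)
E
python3 - <<'E'
from h import *
names="red_spice green_spice honey spice_stand cork_mat coaster mug lemon timer".split()
for v in ("scene","top","wrist"):
    p=arm.snapshot(v); cv2.imwrite(f"pics/{v}0.png",p["color"])
    print(v,p["fov_y"],p["D"],np.round(p["world_from_camera"],3).tolist())
    if v!="wrist":
      for n in names:
        for r in arm.find_in(n,p)[:3]: print(n,round(r["score"],2),np.round(r["xyz"],3),np.round(proj(p,r["xyz"])[0]))
print(arm.sense())
E
```

```text
pics
scene 50.78515754635449 [-0.06846493  0.          0.          0.          0.        ] [[0.771, -0.53, 0.352, 0.173], [-0.637, -0.644, 0.425, -0.522], [0.001, -0.552, -0.834, 0.9], [0.0, 0.0, 0.0, 1.0]]
red_spice 0.7 [0.446 0.085 0.088] [210. 171.]
red_spice 0.63 [0.442 0.008 0.073] [229. 197.]
red_spice 0.63 [0.622 0.162 0.042] [252. 131.]
green_spice 0.83 [ 0.434 -0.1    0.092] [254. 225.]
honey 0.66 [ 0.468 -0.132  0.092] [276. 226.]
spice_stand 0.88 [ 0.508 -0.152  0.01 ] [295. 241.]
cork_mat 0.87 [0.465 0.235 0.006] [189. 152.]
cork_mat 0.16 [ 0.448 -0.357  0.008] [337. 324.]
coaster 0.94 [ 0.447 -0.355  0.01 ] [336. 323.]
mug 0.93 [ 0.661 -0.205  0.051] [362. 211.]
lemon 0.86 [0.622 0.16  0.044] [252. 131.]
timer 0.96 [ 0.606 -0.407  0.043] [411. 289.]
top 52.95737224629932 [0.00591422 0.         0.         0.         0.        ] [[-0.004, -0.996, 0.084, 0.476], [-1.0, 0.005, 0.002, -0.078], [-0.003, -0.084, -0.996, 1.051], [0.0, 0.0, 0.0, 1.0]]
red_spice 0.7 [0.455 0.093 0.098] [201. 257.]
red_spice 0.69 [ 0.46  -0.173  0.111] [320. 255.]
red_spice 0.65 [0.451 0.021 0.1  ]
[... 634 characters left out ...]
.0]]
{'clock': 1.05, 'joints': array([-1.33374527,  0.59928789, -0.00248729,  1.59937847,  0.00176955,
        0.94290034, -0.07979243]), 'joint_vel': array([-0.00083425,  0.00099897,  0.00083724,  0.00012728,  0.00044714,
        0.0006813 , -0.00080008]), 'joint_efforts': array([ 9.13899803e-04, -7.76224995e+01,  1.56396657e+00, -2.58393556e+01,
        1.24976193e-02,  1.87056488e-03, -4.72686850e-05]), 'ee_pos': array([0.2237665 , 0.68961782, 0.19799137]), 'tcp_rot': array([1.55877018e-05, 1.56232428e-01, 9.87720319e-01, 1.28934235e-05]), 'ft_force': array([ 0.24970683, -0.51682755,  0.39492629]), 'ft_torque': array([-0.03064863, -0.04339192,  0.00879458]), 'opening': 0.9995236081027125}
```

View pictures.

View pics/scene0.png

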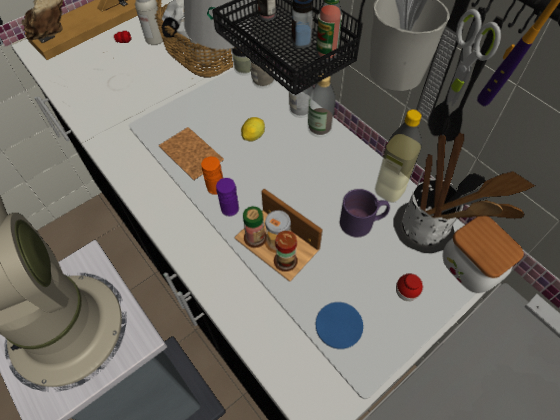

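View pics/top0.png

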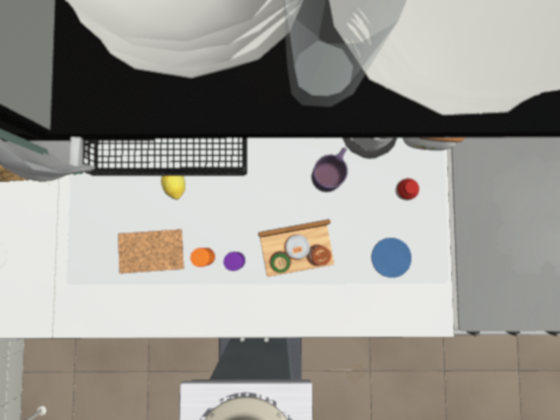

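Run:
```python
import cv2
a=cv2.imread("pics/top0.png")[190:330,90:470]; cv2.imwrite("pics/crop_top.png",cv2.resize(a,None,fx=2,fy=2,interpolation=3))
a=cv2.imread("pics/scene0.png")[120:300,180:390]; cv2.imwrite("pics/crop_scene.png",cv2.resize(a,None,fx=3,fy=3,interpolation=3))
```

```text
(no output)
```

View pics/crop_top.png

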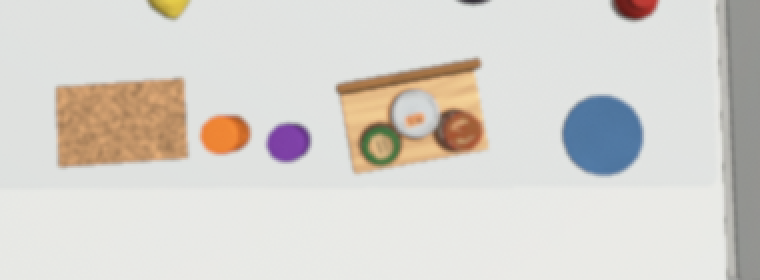

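View pics/crop_scene.png

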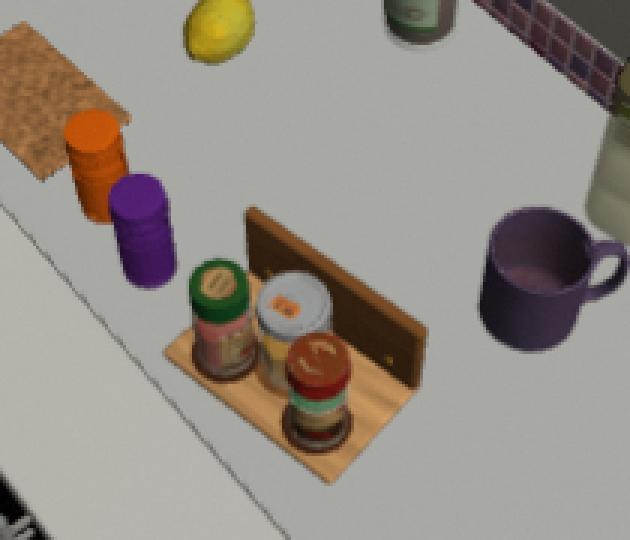

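Call:
move_arm([
  [2.5,-4.5,2],
  [5,-9,4],
  [8,-14,6],
  [11,-19,8],
  [14,-24,8],
  [17,-29,8],
  [20,-34,8],
  [21,-40,8],
], claw=[8.5,8.5,8.5,8.5,8.5,8.5,8.5,8.5], yaw=[-0.1,-0.2,-0.3,-0.4,-0.5,-0.6,-0.7,-0.8])

```text
clock: 2.05
ee_pos: [0.4354, 0.2881, 0.2782]
tcp_rot: [0.0, 0.53, 0.848, 0.001]
ft_force: [0.5, -0.6, -0.6]
opening: 0.993
```

Call:
move_arm([
  [0.5,-6,0],
  [1,-12,0],
  [1.5,-18,0],
  [2,-24,0],
  [2.5,-30,0],
  [2.5,-36,0],
  [2.5,-41,0],
  [2.5,-43,0],
  [2.5,-43,0],
], claw=[8.5,8.5,8.5,8.5,8.5,8.5,8.5,8.5,8.5], yaw=[0,-0.1,-0.1,-0.2,-0.2,-0.2,-0.2,-0.2,-0.2])

```text
clock: 3.18
ee_pos: [0.4585, -0.1419, 0.2782]
tcp_rot: [0.0, 0.612, 0.791, -0.0]
ft_force: [-0.6, 1.3, -0.4]
opening: 0.994
```

Run:
```python
from h import *
names="red_spice green_spice honey spice_stand coaster mug".split()
p=arm.snapshot("wrist"); cv2.imwrite("pics/w1.png",p["color"])
import pickle; pickle.dump(p,open("w1.pkl","wb"))
for n in names:
    for r in arm.find_in(n,p)[:3]: print(n,round(r["score"],2),np.round(r["xyz"],3),np.round(proj(p,r["xyz"])[0]))
print(arm.sense()["ee_pos"],arm.sense()["joints"])
```

```text
red_spice 0.94 [0.444 0.021 0.098] [312.  34.]
red_spice 0.93 [ 0.458 -0.17   0.106] [281. 204.]
red_spice 0.66 [0.456 0.08  0.025] [329.   1.]
green_spice 0.86 [ 0.439 -0.084  0.106] [283. 130.]
honey 0.92 [ 0.476 -0.12   0.091] [305. 167.]
spice_stand 0.89 [ 0.5   -0.095  0.01 ] [322. 145.]
coaster 0.72 [ 0.452 -0.356  0.007] [252. 285.]
mug 0.61 [ 0.661 -0.204  0.055] [407. 248.]
[ 0.45893233 -0.13946839  0.27796989] [-0.24900242  0.22144543  0.52653357  2.06829398 -0.14317403  0.88613893
  0.61648007]
```

View pics/w1.png

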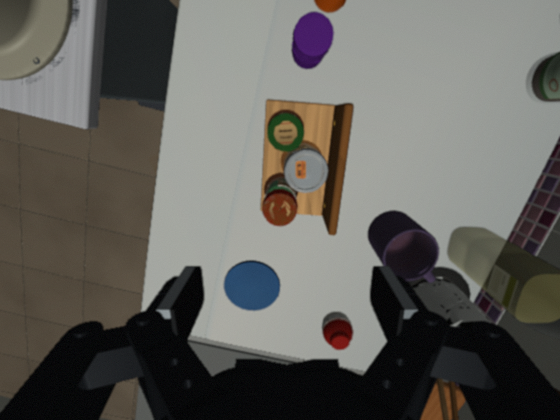

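```bash
cat > fit.py <<'E'
from h import *
import pickle
def lids(p,name):
    out={}
    for n,z in (("red_spice",.108),("green_spice",.109),("honey",.096)):
        best=None
        for r in arm.regions_of(n,p)[:3]:
            m=r["region"].astype(np.uint8)
            hsv=cv2.cvtColor(p["color"],cv2.COLOR_BGR2HSV)
            print(name,n,round(r["score"],2),m.sum(),np.round(np.argwhere(m).mean(0)[::-1]))
E
python3 - <<'E'
from fit import *
p=arm.snapshot("wrist");pickle.dump(p,open("w1.pkl","wb"));lids(p,"w")
im=p["color"]; a=im[85:245,225:385]; cv2.imwrite("pics/w1c.png",cv2.resize(a,None,fx=3.7,fy=3.7,interpolation=2))
t=arm.snapshot("top");pickle.dump(t,open("t1.pkl","wb"))
s=arm.snapshot("scene");pickle.dump(s,open("s1.pkl","wb"))
E
```

```text
w red_spice 0.67 1345 [278. 204.]
w red_spice 0.59 372 [330.   6.]
w green_spice 0.84 1183 [284. 134.]
w honey 0.67 1725 [304. 170.]
```

View pics/w1c.png

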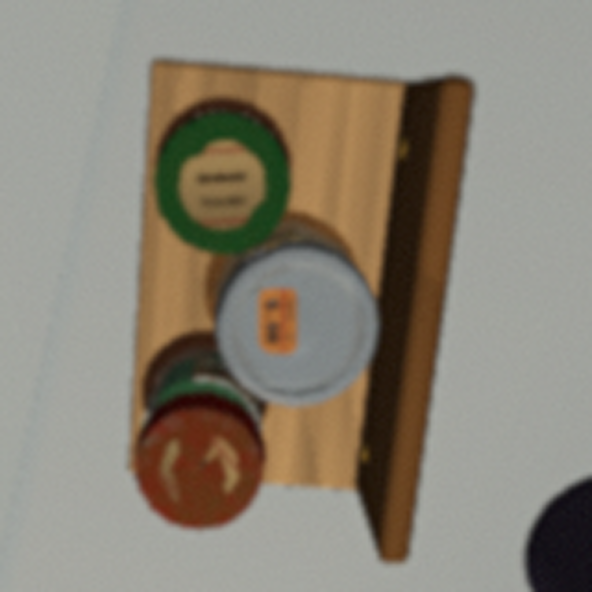

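```bash
cat > st.py <<'E'
from h import *
import pickle
from scipy.optimize import least_squares
L=lambda d,P: P[:2]+np.array([[np.cos(P[2]),-np.sin(P[2])],[np.sin(P[2]),np.cos(P[2])]])@np.array(d)
def fit(p,obs,P0):
    def f(P): return (proj(p,[[*L(o[:2],P),o[2]] for o,_ in obs])-np.array([u for _,u in obs])).ravel()
    r=least_squares(f,P0); return r.x,f(r.x).reshape(-1,2)
E
python3 - <<'E'
from st import *
p=pickle.load(open("w1.pkl","rb"))
c=lambda u,v:(u/3.7+225-.5,v/3.7+85-.5)
obs=[((-.045,.085,.01),c(153,62)),((-.045,-.085,.01),c(132,470)),((.065,.085,.09),c(472,80)),((.053,-.085,.09),c(382,560)),((.065,-.085,.09),c(406,560)),((.053,-.085,.01),c(362,488)),((.053,.085,.01),c(405,83)),((-.014,.046,.109),c(223,181)),((-.014,-.046,.108),c(201,465)),((.015,0,.096),c(297,325))]
P,r=fit(p,obs,[.47,-.12,.17]); print(P,np.round(r,1).tolist())
P7,r=fit(p,obs[:7],[.47,-.12,.17]); print("stand only",P7)
for n,u,z,l in (("green",c(223,181),.109,(-.014,.046)),("red",c(201,465),.108,(-.014,-.046)),("honey",c(297,325),.096,(.015,0))): print(n,ray(p,u,z),L(l,P),L(l,P7))
# top lids
t=pickle.load(open("t1.pkl","rb")); a=t["color"][190:300,90:440]; cv2.imwrite("pics/tc.png",cv2.resize(a[20:90,:110],None,fx=7,fy=7,interpolation=2)); cv2.imwrite("pics/tc2.png",cv2.resize(a[20:100,155:255],None,fx=7,fy=7,interpolation=2))
cv2.imwrite("pics/tc3.png",cv2.resize(t["color"][200:300,350:440],None,fx=6,fy=6,interpolation=2))
E
```

```text
[ 0.46367536 -0.12721746  0.18544147] [[-1.0, -1.7], [-0.8, 1.4], [2.1, -2.2], [-0.6, 1.3], [1.8, 1.9], [-1.7, 0.8], [-0.4, -1.9], [-0.6, 0.5], [0.1, 0.1], [0.4, 1.1]]
stand only [ 0.46376196 -0.12765654  0.18745687]
green [[ 0.44191218 -0.08391382  0.109     ]] [ 0.44143389 -0.08458745] [ 0.44143462 -0.08507145]
red [[ 0.45824859 -0.17490847  0.108     ]] [ 0.45839689 -0.17501011] [ 0.45857982 -0.17545973]
honey [[ 0.47758401 -0.12330977  0.096     ]] [ 0.47841819 -0.12445175] [ 0.47849918 -0.12486112]
```

View pics/tc.png

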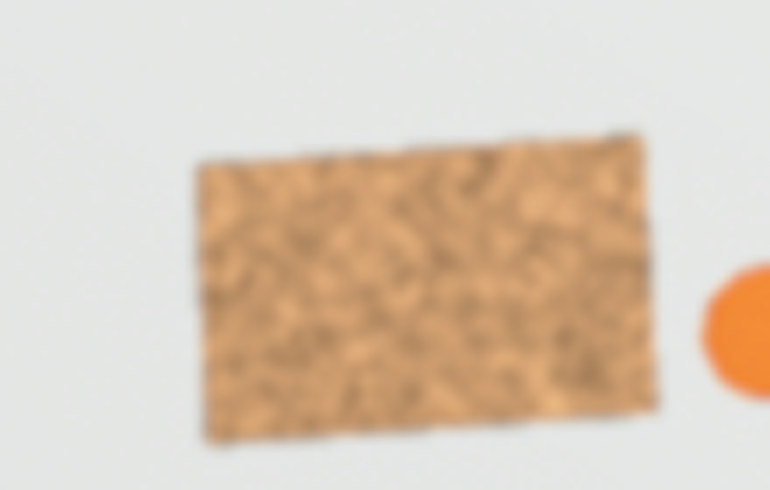

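View pics/tc2.png

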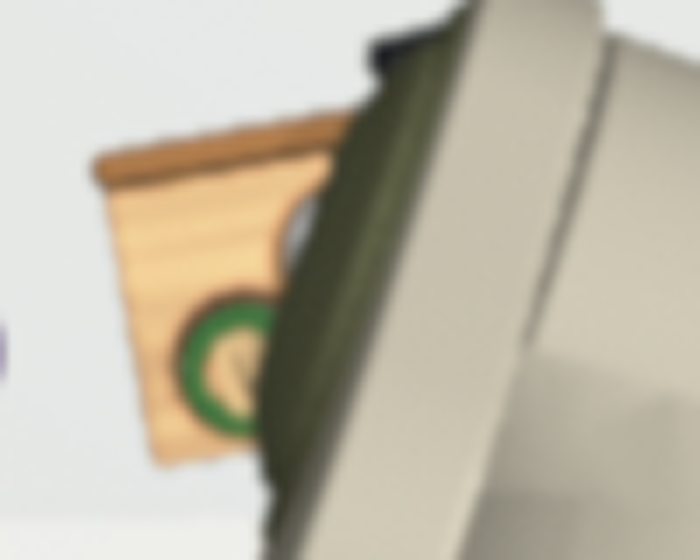

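View pics/tc3.png

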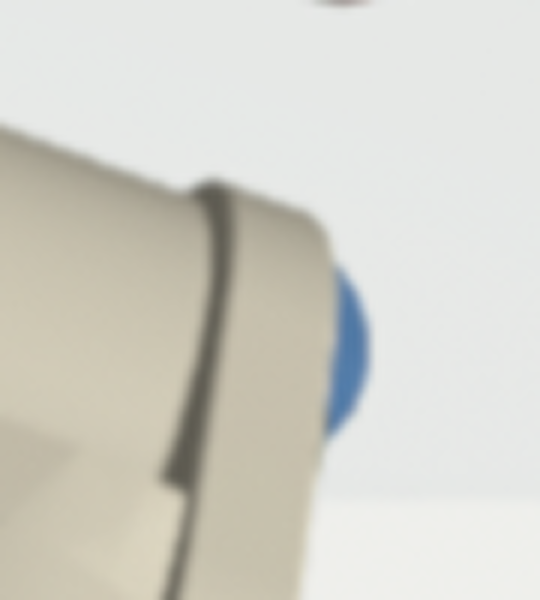

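```bash
cat > m.py <<'E'
from st import *
t=pickle.load(open("t1.pkl","rb")); im=cv2.imread("pics/top0.png")
hsv=cv2.cvtColor(im,cv2.COLOR_BGR2HSV)
def blob(lo,hi,x0,x1,y0,y1):
    m=cv2.inRange(hsv,lo,hi); k=np.zeros_like(m); k[y0:y1,x0:x1]=m[y0:y1,x0:x1]; return max(cv2.findContours(k,0,1)[0],key=cv2.contourArea)
c=blob((100,100,60),(120,255,255),360,430,220,290); M=cv2.moments(c); print("coaster",ray(t,[M["m10"]/M["m00"],M["m01"]/M["m00"]],.008),cv2.fitEllipse(c))
c=blob((8,40,50),(25,255,255),110,187,225,280); r=cv2.minAreaRect(c); b=cv2.boxPoints(r); w=ray(t,b,.006); print("mat",w,w.mean(0),np.linalg.norm(w-np.roll(w,1,0),axis=1))
for n,lo,hi,z,box in (("orange",(8,180,200),(16,255,255),.098,(186,216,240,275)),("purple",(130,80,60),(150,255,255),.098,(220,250,245,280)),("green",(45,80,30),(80,255,255),.109,(265,293,245,280))):
    c=blob(lo,hi,*box); (u,v),ax,_=cv2.fitEllipse(c); print(n,ray(t,[u,v],z),ax)
E
python3 m.py
```

```text
coaster [[ 0.45139835 -0.35770484  0.008     ]] ((390.9561462402344, 257.2919616699219), (36.66161346435547, 37.61143493652344), 132.32322692871094)
mat [[0.51455498 0.32045244 0.006     ]
 [0.52484949 0.15866381 0.006     ]
 [0.42546509 0.15042919 0.006     ]
 [0.41535729 0.31091727 0.006     ]] [0.47005671 0.23511568 0.006     ] [0.09965491 0.16211581 0.09972496 0.16080606]
orange [[0.45618574 0.092364   0.098     ]] (15.798796653747559, 20.274993896484375)
purple [[0.44722919 0.01973858 0.098     ]] (17.11836814880371, 20.199989318847656)
green [[ 0.44386636 -0.08387858  0.109     ]] (17.092927932739258, 17.444639205932617)
```

Call:
move_arm([
  [-1.6,5.5,-4],
  [-1.6,5.5,-8],
  [-1.6,5.5,-11],
  [-1.6,5.5,-11],
  [-1.6,5.5,-14],
  [-1.6,5.5,-18],
  [-1.6,5.5,-22],
  [-1.6,5.5,-23.4],
  [-1.6,5.5,-23.4],
], claw=[8.5,8.5,8.5,8.5,8.5,8.5,8.5,8.5,8.5], yaw=[0.16,0.32,0.49,0.49,0.49,0.49,0.49,0.49,0.49])

```text
clock: 4.95
ee_pos: [0.4433, -0.0858, 0.0441]
tcp_rot: [-0.0, 0.402, 0.916, -0.0]
ft_force: [-0.7, 0.1, 0.6]
opening: 0.993
```

Run:
```python
from h import *
p=arm.snapshot("wrist"); s=arm.snapshot("scene"); cv2.imwrite("pics/w2.png",np.hstack([p["color"],cv2.resize(s["color"][120:300,180:390],(490,420))])[:, :][::1,::1][:420]); 
a=cv2.imread("pics/w2.png"); cv2.imwrite("pics/w2.png",cv2.resize(a,(800,320)))
e=arm.sense(); print(e["ee_pos"],e["tcp_rot"],e["ft_force"])
```

```text
[ 0.44372843 -0.08569801  0.04504041] [7.80708421e-04 4.01450069e-01 9.15880561e-01 1.73032142e-04] [-1.12220877 -0.74588017 -0.54705182]
```

View pics/w2.png

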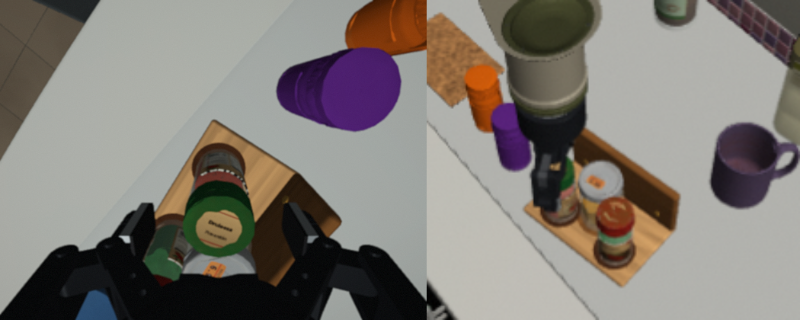

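The jar's green lid (w2 at about 220,225) is between the open fingers, and the honey and red jars are clear of them. Now I'll close and lift.

Call:
move_arm([
  [0,0,0],
  [0,0,0],
  [0,0,0],
  [0,0,0],
  [0,0,0],
  [0,0,0],
  [0,0,0],
  [0,0,1],
  [0,0,3],
  [0,0,3],
], claw=[3,3,3,3,3,3,3,3,3,3], yaw=[0,0,0,0,0,0,0,0,0,0], newtons=40)

```text
clock: 6.3
ee_pos: [0.4435, -0.0854, 0.0752]
tcp_rot: [0.001, 0.4, 0.916, 0.0]
ft_force: [0.0, -0.1, -1.3]
opening: 0.491
```

```bash
cat > look.py <<'E'
import sys
from h import *
p=arm.snapshot("wrist"); s=arm.snapshot("scene"); n=sys.argv[1]
cr=[int(v) for v in sys.argv[2].split(",")] if len(sys.argv)>2 else [0,420,0,560]
a=np.hstack([p["color"],cv2.resize(s["color"][cr[0]:cr[1],cr[2]:cr[3]],(560,420))]); cv2.imwrite(f"pics/{n}.png",cv2.resize(a,(800,300)))
e=arm.sense(); th=2*np.arctan2(e["tcp_rot"][2],e["tcp_rot"][1])-np.pi/2; print(np.round(e["ee_pos"],4),"jaw",round(th,3),np.round(e["ft_force"],1),e["opening"],np.round(e["joints"],2),e["clock"])
E
python3 look.py w3 120,300,150,390
```

```text
[ 0.4429 -0.0852  0.0741] jaw 0.747 [-0.9 -0.6 -1.1] 0.4931378718852055 [-0.09  0.5   0.21  2.33 -0.32  0.33  1.15] 6.4
```

View pics/w3.png

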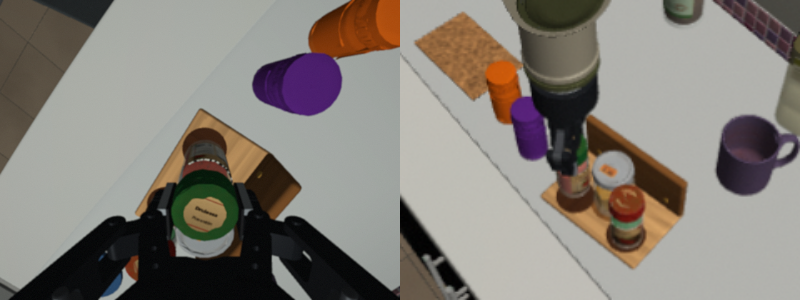

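Call:
move_arm([
  [0,0,4],
  [0,0,8],
  [0,3,11],
  [0.5,8,11],
  [1,14,11],
  [1.5,20,11],
  [2,26,11],
  [2.5,32,11],
  [2.7,36.1,11],
  [2.7,36.1,11],
], claw=[3,3,3,3,3,3,3,3,3,3], yaw=[0,0,0,-0.1,-0.2,-0.3,-0.4,-0.5,-0.5,-0.5])

```text
clock: 7.65
ee_pos: [0.469, 0.2794, 0.1826]
tcp_rot: [-0.0, 0.612, 0.791, -0.0]
ft_force: [0.1, -1.2, -0.5]
opening: 0.493
```

```bash
python3 look.py w4
```

```text
[0.4692 0.2752 0.1831] jaw 0.248 [-0.1 -0.8 -0.8] 0.4946571425414287 [-0.98  0.44  0.49  2.05 -0.3   0.72 -0.06] 7.75
```

View pics/w4.png

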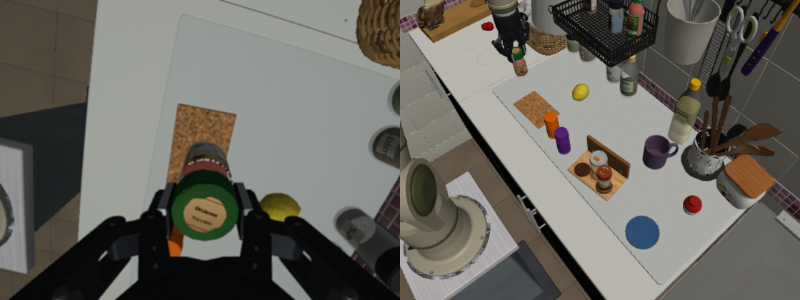

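Call:
move_arm([
  [0,0,-4],
  [0,0,-8],
  [0,0,-11],
  [0,0,-13],
  [0,0,-13.5],
  [0,0,-14],
  [0,0,-14],
], claw=[3,3,3,3,3,3,3], yaw=[0,0,0,0,0,0,0])

```text
clock: 8.62
ee_pos: [0.4701, 0.2753, 0.0444]
tcp_rot: [0.0, 0.615, 0.789, 0.0]
ft_force: [-0.0, 0.1, -0.4]
opening: 0.492
```

```bash
python3 look.py w5 80,260,130,370
```

```text
[0.4701 0.2757 0.0446] jaw 0.247 [-0.4  0.1 -0.7] 0.49274725399196045 [-0.85  0.64  0.31  2.15 -0.47  0.42  0.08] 8.725
```

View pics/w5.png

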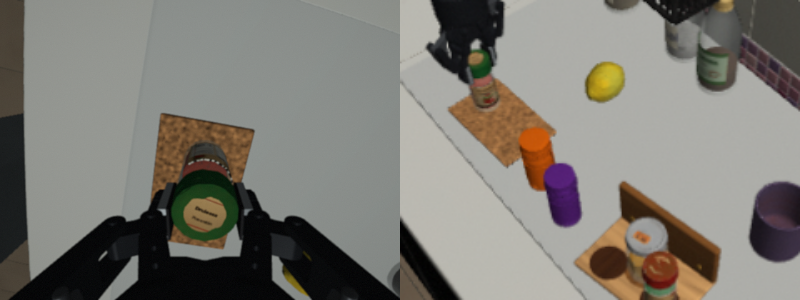

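Call:
move_arm([
  [0,0,-0.15],
  [0,0,-0.3],
  [0,0,-0.3],
], claw=[3,3,3], yaw=[0,0,0])

```text
clock: 9.1
ee_pos: [0.4698, 0.2756, 0.0409]
tcp_rot: [0.0, 0.615, 0.789, -0.0]
ft_force: [1.0, 0.1, -2.2]
opening: 0.49
```

Call:
move_arm([
  [0,0,-0.1],
  [0,0,-0.1],
  [0,0,-0.1],
  [0,0,-0.1],
  [0,0,2],
  [0,0,5],
  [0,0,9],
  [0,0,13],
  [0,-3,16],
  [0,-9,16],
], claw=[5,6,7.5,8.5,8.5,8.5,8.5,8.5,8.5,8.5], yaw=[0,0,0,0,0,0,0,0,0,0])

```text
clock: 10.35
ee_pos: [0.4712, 0.1871, 0.2029]
tcp_rot: [0.001, 0.613, 0.79, 0.002]
ft_force: [2.0, -1.8, 0.0]
opening: 0.993
```

```bash
python3 look.py w6 80,260,130,370
python3 - <<'E'
from h import *
p=arm.snapshot("top");cv2.imwrite("pics/t6.png",p["color"])
for r in arm.find_in("green_spice",p)[:2]: print(r["score"],r["xyz"])
E
```

```text
[0.4695 0.1797 0.202 ] jaw 0.24 [-0.3 -0.5 -0.4] 0.9992473707391399 [-0.87  0.36  0.53  2.12 -0.27  0.72  0.08] 10.45
```

View pics/w6.png

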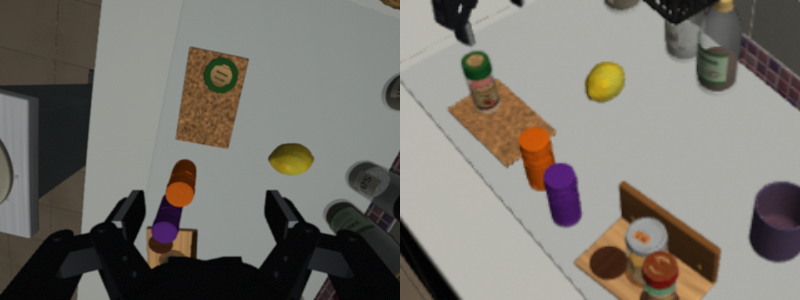

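Call:
move_arm([
  [0,-6,0],
  [0,-12,0],
  [-0.5,-18,0],
  [-1,-24,0],
  [-1.2,-30,0],
  [-1.2,-34,-2],
  [-1.2,-36,-4],
  [-1.2,-36,-4],
  [-1.2,-36,-4],
], claw=[8.5,8.5,8.5,8.5,8.5,8.5,8.5,8.5,8.5], yaw=[-0.1,-0.2,-0.3,-0.4,-0.5,-0.62,-0.62,-0.62,-0.62])

```text
clock: 11.68
ee_pos: [0.4583, -0.1733, 0.161]
tcp_rot: [-0.0, 0.826, 0.564, -0.0]
ft_force: [-0.1, 0.1, 0.0]
opening: 1.0
```

```bash
python3 look.py w7 120,300,150,390
```

```text
[ 0.4585 -0.1731  0.1614] jaw -0.371 [-0.1 -0.4  0.6] 0.9942430166319565 [-0.22  0.44  0.65  2.19 -0.45  0.64  0.38] 11.775
```

View pics/w7.png

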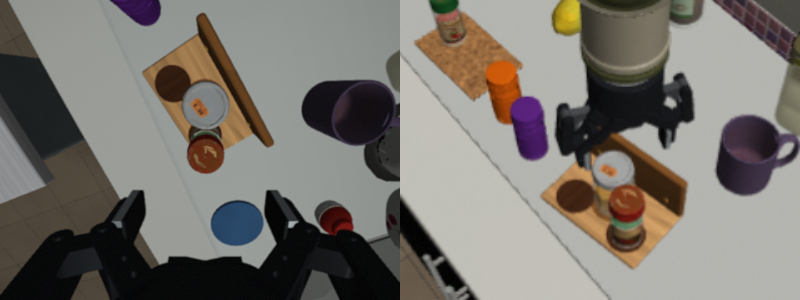

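Call:
move_arm([
  [0,-0.2,-4],
  [0,-0.2,-8],
  [0,-0.2,-11],
  [0,-0.2,-11.7],
  [0,-0.2,-11.7],
  [0,-0.2,-11.7],
  [0,-0.2,-11.7],
  [0,-0.2,-11.7],
  [0,-0.2,-11.7],
  [0,-0.2,-11.7],
], claw=[8.5,8.5,8.5,8.5,3,3,3,3,3,3], yaw=[0,0,0,0,0,0,0,0,0,0], newtons=40)

```text
clock: 13.02
ee_pos: [0.4585, -0.1764, 0.0453]
tcp_rot: [0.001, 0.826, 0.564, 0.001]
ft_force: [-0.5, 1.3, 7.6]
opening: 0.501
```

```bash
python3 look.py w8 120,300,150,390
```

```text
[ 0.4585 -0.1764  0.0453] jaw -0.373 [-0.6  1.1  6.3] 0.5021284452795454 [-0.02  0.61  0.4   2.27 -0.67  0.36  0.58] 13.125
```

View pics/w8.png

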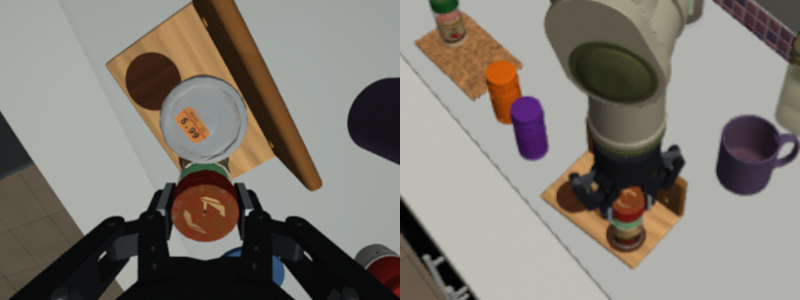

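Call:
move_arm([
  [0,0,4],
  [0,0,8],
  [0,0,12],
  [0,4,14],
  [0,9,14],
  [0.5,15,14],
  [1,21,14],
  [1.2,27,14],
  [1.2,33,14],
  [1.2,37,14],
], claw=[3,3,3,3,3,3,3,3,3,3], yaw=[0,0,0,0.1,0.2,0.3,0.4,0.5,0.62,0.62])

```text
clock: 14.38
ee_pos: [0.4693, 0.1967, 0.1847]
tcp_rot: [-0.0, 0.613, 0.79, 0.001]
ft_force: [0.3, -0.6, -1.8]
opening: 0.504
```

```bash
python3 look.py w9 120,300,150,390
```

```text
[0.4693 0.1987 0.1843] jaw 0.254 [ 0.1 -0.6 -1.2] 0.5051233066616868 [-0.91  0.4   0.54  2.13 -0.32  0.69  0.11] 14.475
```

View pics/w9.png

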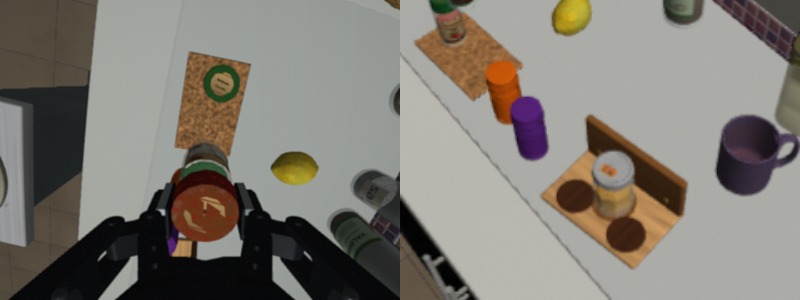

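Call:
move_arm([
  [0,1.3,-2],
  [0,1.3,-6],
  [0,1.3,-10],
  [0,1.3,-12.5],
  [0,1.3,-13.5],
  [0,1.3,-14],
  [0,1.3,-14],
  [0,1.3,-14],
], claw=[3,3,3,3,3,3,3,3], yaw=[0,0,0,0,0,0,0,0])

```text
clock: 15.48
ee_pos: [0.4702, 0.2068, 0.0448]
tcp_rot: [0.0, 0.615, 0.789, 0.001]
ft_force: [-0.4, 0.1, -1.3]
opening: 0.502
```

```bash
python3 look.py w10 80,260,130,370
```

```text
[0.4701 0.2069 0.0446] jaw 0.247 [ 0.1  0.8 -1.3] 0.5081666641297774 [-0.75  0.62  0.32  2.22 -0.53  0.38  0.26] 15.575
```

View pics/w10.png

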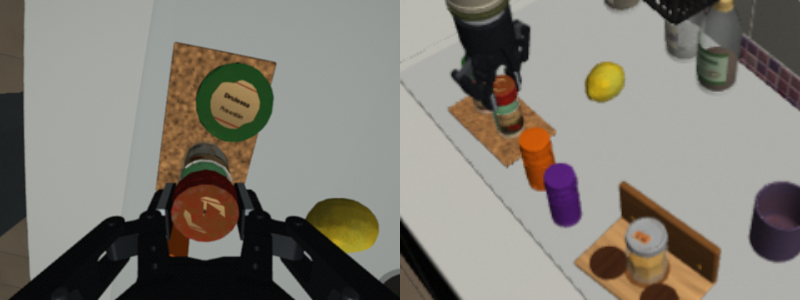

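Call:
move_arm([
  [0,0,-0.2],
  [0,0,-0.35],
  [0,0,-0.4],
  [0,0,-0.4],
  [0,0,-0.4],
  [0,0,-0.4],
  [0,0,-0.4],
  [0,0,3],
  [0,0,8],
  [0,0,13],
], claw=[3,3,3,5,6,7.5,8.5,8.5,8.5,8.5], yaw=[0,0,0,0,0,0,0,0,0,0])

```text
clock: 16.82
ee_pos: [0.4695, 0.2063, 0.1751]
tcp_rot: [-0.0, 0.615, 0.789, -0.001]
ft_force: [-0.4, 0.2, -0.3]
opening: 0.997
```

```bash
python3 look.py w11 80,260,130,370
```

```text
[0.472  0.2072 0.1781] jaw 0.247 [ 0.3  0.3 -0.9] 0.9987266377208336 [-0.93  0.42  0.56  2.12 -0.35  0.68  0.12] 16.925
```

View pics/w11.png

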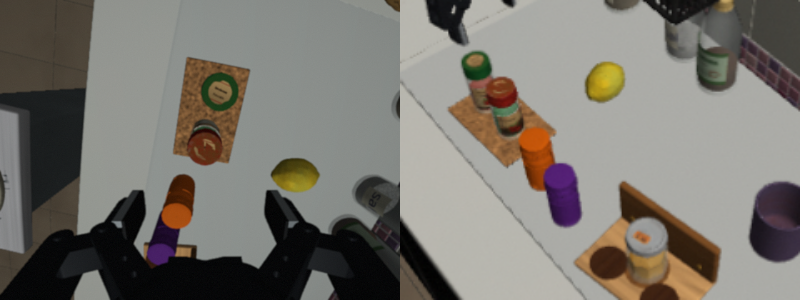

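Call:
move_arm([
  [0,-4,1],
  [0,-8,2],
  [0,-12,2],
  [0,-16,2],
  [0.3,-20,2],
  [0.5,-24,2],
  [0.7,-28,1],
  [0.7,-31,0],
  [0.7,-33,-1],
  [0.7,-33,-1],
], claw=[8.5,8.5,8.5,8.5,8.5,8.5,8.5,8.5,8.5,8.5], yaw=[0.1,0.25,0.4,0.55,0.7,0.85,1.0,1.15,1.25,1.25])

```text
clock: 18.18
ee_pos: [0.4759, -0.1248, 0.163]
tcp_rot: [-0.001, 0.038, 0.999, 0.0]
ft_force: [-0.3, 0.5, -0.5]
opening: 0.995
```

```bash
python3 look.py w12 120,300,150,390
```

```text
[ 0.4765 -0.123   0.1637] jaw 1.495 [-0.2  0.2 -0.3] 0.9959423281424487 [-0.03  0.38  0.22  2.17 -0.15  0.61  1.79] 18.275
```

View pics/w12.png

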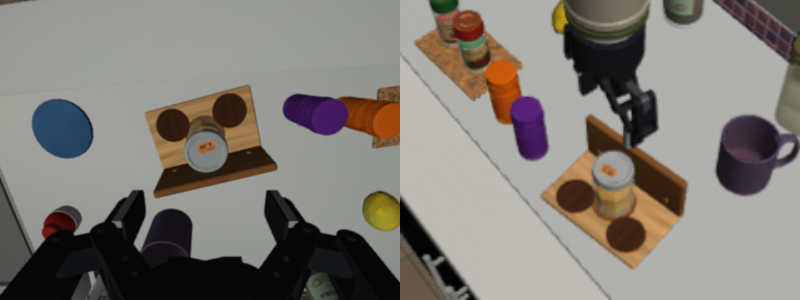

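Run:
```python
from h import *
import pickle
p=arm.snapshot("wrist"); pickle.dump(p,open("w12.pkl","wb")); im=p["color"]
hsv=cv2.cvtColor(im,cv2.COLOR_BGR2HSV)
m=cv2.inRange(hsv,(100,90,50),(120,255,255)); c=max(cv2.findContours(m,0,1)[0],key=cv2.contourArea); e=cv2.fitEllipse(c); print("coaster",e[0],e[1],ray(p,e[0],.008))
g=cv2.cvtColor(im,cv2.COLOR_BGR2GRAY)
for r in arm.find_in("coaster",p)[:1]+arm.find_in("honey",p)[:1]: print(r)
cv2.imwrite("pics/w12c.png",cv2.resize(im[110:290,200:400],None,fx=3.9,fy=3.3,interpolation=2))
```

```text
coaster (84.99966430664062, 179.05357360839844) (72.97331237792969, 89.26729583740234) [[ 0.44885794 -0.35719853  0.008     ]]
{'xyz': [0.4492, -0.3558, 0.0085], 'score': 0.85}
{'xyz': [0.4679, -0.1229, 0.0927], 'score': 0.92}
```

View pics/w12c.png

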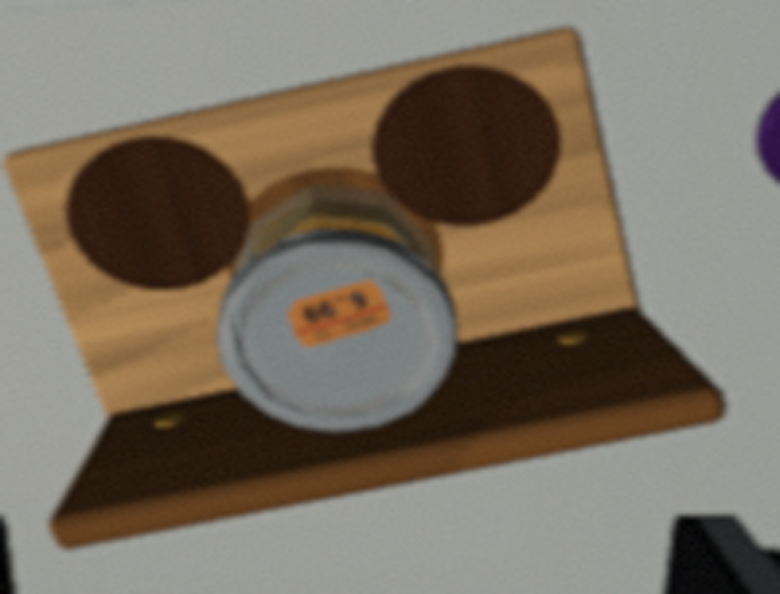

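Run:
```python
from h import *
import pickle
p=pickle.load(open("w12.pkl","rb"))
c=lambda u,v:(u/3.9+200-.4,v/3.3+110-.4)
print("right mark",ray(p,c(158,212),.01),"left",ray(p,c(466,144),.01),"honey",ray(p,c(338,332),.096))
print("edges",ray(p,[c(8,155),c(575,28)],.01),ray(p,[c(55,525),c(718,400)],.09))
```

```text
right mark [[ 0.45675422 -0.17550715  0.01      ]] left [[ 0.44041358 -0.08537537  0.01      ]] honey [[ 0.47576876 -0.12447512  0.096     ]]
edges [[ 0.43406374 -0.21592931  0.01      ]
 [ 0.40524419 -0.05387109  0.01      ]] [[ 0.53118597 -0.19829572  0.09      ]
 [ 0.50426808 -0.03721118  0.09      ]]
```

Call:
move_arm([
  [0,-0.1,-4],
  [0,-0.1,-8],
  [0,-0.1,-11],
  [0,-0.1,-12.8],
  [0,-0.1,-12.8],
  [0,-0.1,-12.8],
  [0,-0.1,-12.8],
  [0,-0.1,-12.8],
  [0,-0.1,-12.8],
  [0,-0.1,-12.8],
], claw=[8.5,8.5,8.5,8.5,8.5,4,4,4,4,4], yaw=[0,0,0,0,0,0,0,0,0,0], newtons=45)

```text
clock: 19.68
ee_pos: [0.4776, -0.1242, 0.0372]
tcp_rot: [0.001, 0.037, 0.999, 0.0]
ft_force: [-0.7, 1.9, 6.0]
opening: 0.63
```

```bash
python3 look.py w13 120,300,150,390
```

```text
[ 0.4776 -0.1243  0.0373] jaw 1.497 [-0.8  1.2  5.5] 0.6324141962015073 [ 0.06  0.6   0.12  2.26 -0.23  0.29  1.87] 19.775
```

View pics/w13.png

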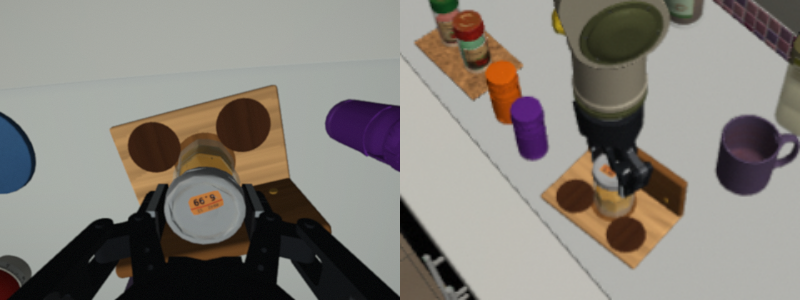

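Call:
move_arm([
  [0,0,3],
  [0,0,7],
  [0,0,10],
  [0,-4,10],
  [-1,-9,10],
  [-2,-14,10],
  [-2.7,-19,10],
  [-2.7,-23.3,9],
  [-2.7,-23.3,6],
  [-2.7,-23.3,6],
], claw=[4,4,4,4,4,4,4,4,4,4], yaw=[0,0,0,-0.1,-0.2,-0.3,-0.4,-0.5,-0.5,-0.5])

```text
clock: 21.02
ee_pos: [0.4485, -0.3565, 0.0949]
tcp_rot: [-0.002, 0.283, 0.959, 0.001]
ft_force: [0.0, 1.0, -1.8]
opening: 0.631
```

```bash
python3 look.py w14 180,360,230,470
```

```text
[ 0.4498 -0.3568  0.0966] jaw 0.998 [-0.1  0.5 -2.4] 0.6307004707482635 [ 0.36  0.57  0.31  2.05 -0.31  0.56  1.89] 21.125
```

View pics/w14.png

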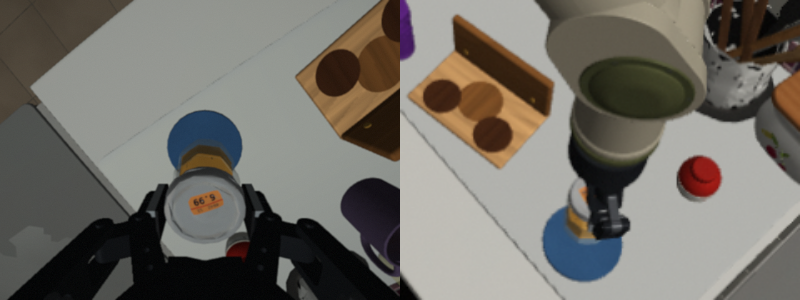

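Call:
move_arm([
  [0,0,-3],
  [0,0,-5],
  [0,0,-5.7],
  [0,0,-5.9],
  [0,0,-5.9],
  [0,0,-5.9],
], claw=[4,4,4,4,4,4], yaw=[0,0,0,0,0,0])

```text
clock: 21.88
ee_pos: [0.4502, -0.3576, 0.0377]
tcp_rot: [0.001, 0.283, 0.959, -0.0]
ft_force: [0.1, 0.4, -2.4]
opening: 0.629
```

```bash
python3 look.py w15 180,360,230,470
```

```text
[ 0.45   -0.3575  0.0375] jaw 0.997 [-0.2 -0.2 -1.7] 0.6302520834945451 [ 0.41  0.66  0.24  2.08 -0.36  0.44  1.93] 21.975
```

View pics/w15.png

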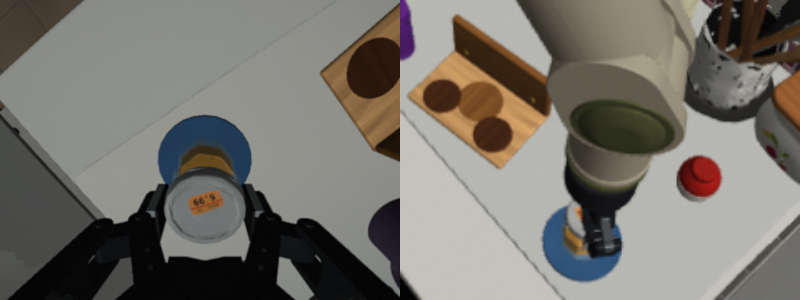

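Call:
move_arm([
  [0,0,-0.15],
  [0,0,-0.25],
  [0,0,-0.25],
  [0,0,-0.25],
  [0,0,-0.25],
  [0,0,-0.25],
  [0,0,-0.25],
  [0,0,3],
  [0,0,8],
  [0,0,13],
], claw=[4,4,4,6,7,8,8.5,8.5,8.5,8.5], yaw=[0,0,0,0,0,0,0,0,0,0])

```text
clock: 23.22
ee_pos: [0.4495, -0.3572, 0.1681]
tcp_rot: [-0.0, 0.283, 0.959, 0.0]
ft_force: [1.8, 0.9, 0.2]
opening: 0.996
```

```bash
python3 look.py w16 180,360,230,470
python3 - <<'E'
from h import *
p=arm.snapshot("wrist"); im=p["color"]
cv2.imwrite("pics/w16c.png",cv2.resize(im[110:310,180:380],(600,600),interpolation=2))
for q in ("coaster","honey"):
    for r in arm.find_in(q,p)[:1]: print(q,r)
E
```

```text
[ 0.4517 -0.3593  0.1717] jaw 0.997 [ 0.  -0.7  0. ] 0.9937427256318584 [ 0.31  0.47  0.38  1.99 -0.26  0.71  1.84] 23.325
coaster {'xyz': [0.4281, -0.3398, 0.0108], 'score': 0.59}
honey {'xyz': [0.4433, -0.3575, 0.0855], 'score': 0.86}
```

View pics/w16.png

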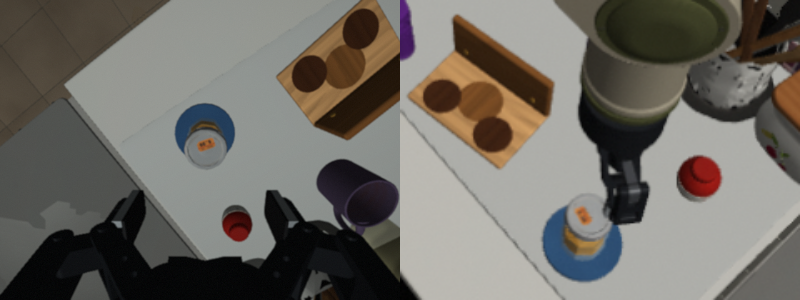

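View pics/w16c.png

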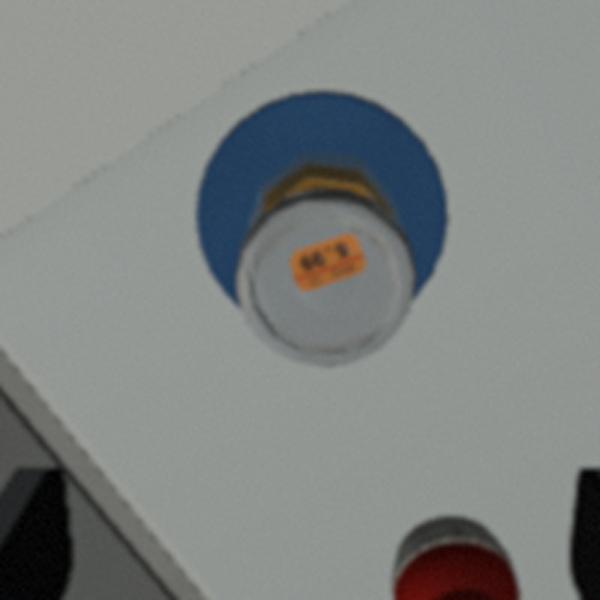

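Call:
move_arm([
  [0,4,2],
  [0.5,10,3],
  [1,16,3],
  [1,22,3],
  [1.5,28,3],
  [2,34,3],
  [2,40,3],
  [2,46,3],
  [2,52,2],
  [2,56.4,0],
], claw=[8.5,8.5,8.5,8.5,8.5,8.5,8.5,8.5,8.5,8.5], yaw=[0,-0.1,-0.2,-0.3,-0.4,-0.5,-0.6,-0.7,-0.75,-0.75])

```text
clock: 24.72
ee_pos: [0.4691, 0.2095, 0.1656]
tcp_rot: [-0.0, 0.614, 0.789, -0.0]
ft_force: [0.1, -1.0, 0.0]
opening: 0.99
```

```bash
python3 look.py w17
python3 - <<'E'
from h import *
import pickle
p=arm.snapshot("wrist"); pickle.dump(p,open("w17.pkl","wb")); t=arm.snapshot("top"); pickle.dump(t,open("t17.pkl","wb"))
cv2.imwrite("pics/t17.png",t["color"])
for q in ("red_spice","green_spice"):
    for r in arm.find_in(q,p)[:3]: print(q,r)
for r in arm.find_in("honey",t)[:3]: print(r)
print(arm.sense()["ee_pos"])
E
```

```text
[0.4676 0.2114 0.1636] jaw 0.255 [-0.4 -1.1 -1.1] 0.9953159740517926 [-0.94  0.45  0.57  2.14 -0.39  0.66  0.15] 24.825
red_spice {'xyz': [0.4696, 0.2155, 0.1045], 'score': 0.77}
red_spice {'xyz': [0.4421, 0.041, 0.0874], 'score': 0.67}
red_spice {'xyz': [0.4515, 0.1177, 0.0893], 'score': 0.65}
green_spice {'xyz': [0.4664, 0.2771, 0.1029], 'score': 0.93}
{'xyz': [0.4542, -0.3486, 0.0914], 'score': 0.9}
[0.46984512 0.20496167 0.16688606]
```

View pics/w17.png

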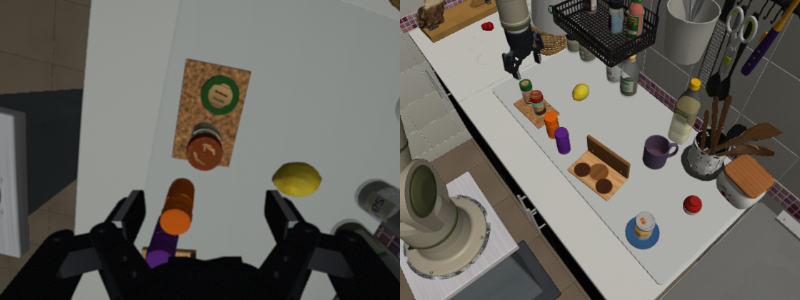

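View pics/t17.png

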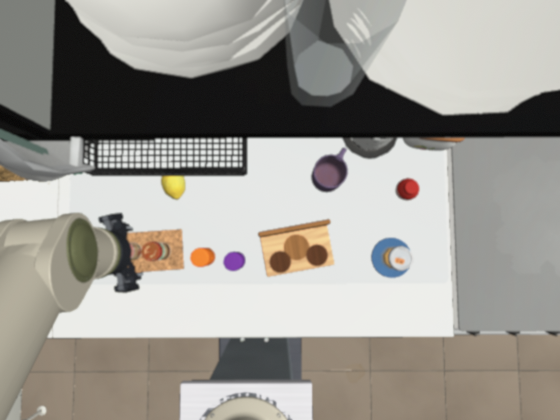

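Run:
```python
from h import *
import pickle
t=pickle.load(open("t17.pkl","rb")); im=t["color"]
cv2.imwrite("pics/t17c.png",cv2.resize(im[225:290,360:430],None,fx=8,fy=8,interpolation=2))
```

```text
(no output)
```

View pics/t17c.png

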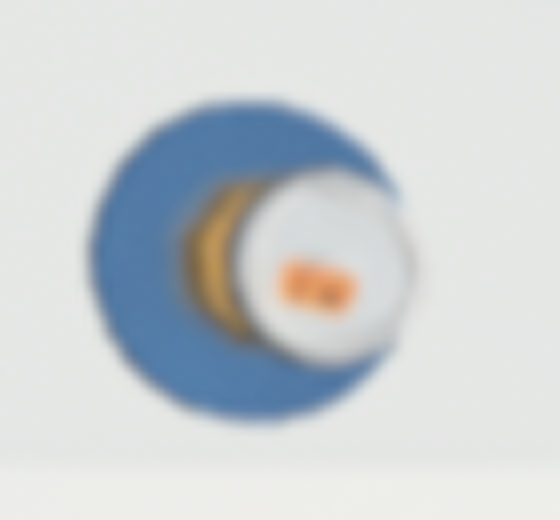

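Run:
```python
from h import *
import pickle
t=pickle.load(open("t17.pkl","rb"))
print(ray(t,(360+325/8-.5,225+266/8-.5),.094),ray(t,(360+250/8-.5,225+260/8-.5),.008))
```

```text
[[ 0.45235383 -0.35526215  0.094     ]] [[ 0.45211746 -0.35718244  0.008     ]]
```

Call:
move_arm([
  [0,0,-4],
  [0,0,-8],
  [0,0,-11],
  [0,0,-12.3],
  [0,0,-12.3],
  [0,0,-12.3],
  [0,0,-12.3],
  [0,0,-12.3],
  [0,0,-12.3],
  [0,0,-12.3],
], claw=[8.5,8.5,8.5,8.5,8.5,3,3,3,3,3], yaw=[0,0,0,0,0,0,0,0,0,0], newtons=40)

```text
clock: 26.32
ee_pos: [0.4702, 0.207, 0.045]
tcp_rot: [0.0, 0.614, 0.789, 0.001]
ft_force: [-1.0, -0.3, 8.5]
opening: 0.505
```

```bash
python3 look.py w18 80,260,130,370
```

```text
[0.4702 0.207  0.045 ] jaw 0.247 [-1.1 -0.9  7.7] 0.509023064317432 [-0.77  0.62  0.36  2.22 -0.58  0.38  0.31] 26.425
```

View pics/w18.png

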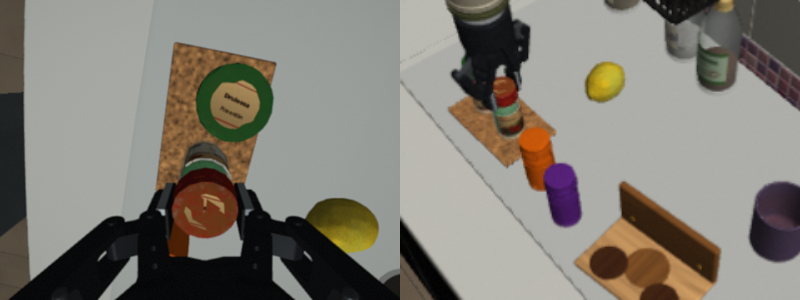

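Call:
move_arm([
  [0,0,4],
  [0,0,8],
  [0,0,12],
  [0,-5,14],
  [-0.3,-11,14],
  [-0.6,-17,14],
  [-1.2,-23,14],
  [-1.2,-29,14],
  [-1.2,-34.5,14],
  [-1.2,-38.3,13],
], claw=[3,3,3,3,3,3,3,3,3,3], yaw=[0,0,0,-0.1,-0.2,-0.3,-0.4,-0.5,-0.62,-0.62])

```text
clock: 27.68
ee_pos: [0.4579, -0.1788, 0.1747]
tcp_rot: [0.001, 0.827, 0.562, 0.001]
ft_force: [0.0, 0.3, -1.6]
opening: 0.503
```

Call:
move_arm([
  [0,0,-2],
  [0,0,-6],
  [0,0,-9],
  [0,0,-11],
  [0,0,-12],
  [0,0,-12.1],
  [0,0,-12.1],
], claw=[3,3,3,3,3,3,3], yaw=[0,0,0,0,0,0,0])

```text
clock: 28.55
ee_pos: [0.4582, -0.1765, 0.0536]
tcp_rot: [0.0, 0.826, 0.564, 0.0]
ft_force: [0.8, -0.9, -1.9]
opening: 0.499
```

```bash
python3 look.py w19 120,300,150,390
```

```text
[ 0.4582 -0.1764  0.0537] jaw -0.373 [ 0.6 -0.1 -1.3] 0.5033837342616467 [-0.07  0.61  0.48  2.27 -0.73  0.41  0.64] 28.65
```

View pics/w19.png

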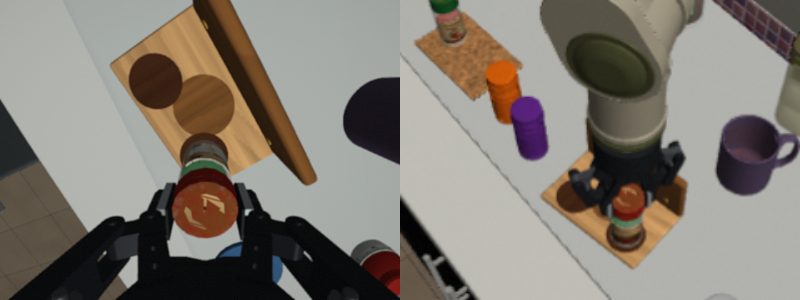

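Call:
move_arm([
  [0,0,-0.2],
  [0,0,-0.4],
  [0,0,-0.5],
  [0,0,-0.5],
], claw=[3,3,3,3], yaw=[0,0,0,0])

```text
clock: 29.15
ee_pos: [0.4579, -0.1765, 0.049]
tcp_rot: [0.0, 0.826, 0.564, 0.001]
ft_force: [-3.1, 1.8, 18.3]
opening: 0.497
```

Call:
move_arm([
  [0,0,0.1],
  [0,0,0.15],
  [0,0,0.15],
  [0,0,0.15],
  [0,0,0.15],
  [0,0,0.15],
  [0,0,3],
  [0,0,8],
  [0,0,13],
], claw=[3,3,5,6,7.5,8.5,8.5,8.5,8.5], yaw=[0,0,0,0,0,0,0,0,0])

```text
clock: 30.28
ee_pos: [0.4573, -0.1765, 0.1791]
tcp_rot: [-0.0, 0.826, 0.564, -0.001]
ft_force: [2.1, 0.5, -0.0]
opening: 0.997
```

```bash
python3 look.py w20 120,300,150,390
```

```text
[ 0.4597 -0.1775  0.1818] jaw -0.373 [0.5 0.6 0.5] 0.9915412110111252 [-0.3   0.43  0.78  2.17 -0.48  0.7   0.43] 30.375
```

View pics/w20.png

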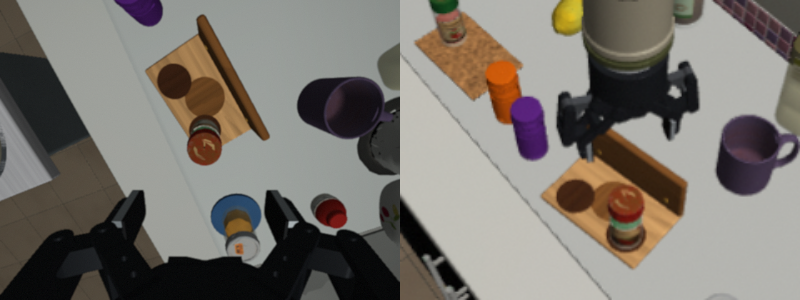

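Call:
move_arm([
  [0,5,1],
  [0,11,1],
  [0.3,17,1],
  [0.6,23,1],
  [0.9,29,1],
  [1.2,35,1],
  [1.2,41,0],
  [1.2,45.2,-1],
  [1.2,45.2,-1],
  [1.2,45.2,-1],
], claw=[8.5,8.5,8.5,8.5,8.5,8.5,8.5,8.5,8.5,8.5], yaw=[0.1,0.2,0.3,0.4,0.5,0.6,0.62,0.62,0.62,0.62])

```text
clock: 31.62
ee_pos: [0.4695, 0.2746, 0.1676]
tcp_rot: [0.0, 0.615, 0.789, -0.001]
ft_force: [-0.3, 0.3, -0.1]
opening: 0.996
```

```bash
python3 look.py w21 80,260,130,370
```

```text
[0.4699 0.2741 0.1681] jaw 0.245 [-0.1  0.4  0.7] 0.9931065423776895 [-1.06  0.48  0.61  2.07 -0.42  0.71  0.07] 31.725
```

View pics/w21.png

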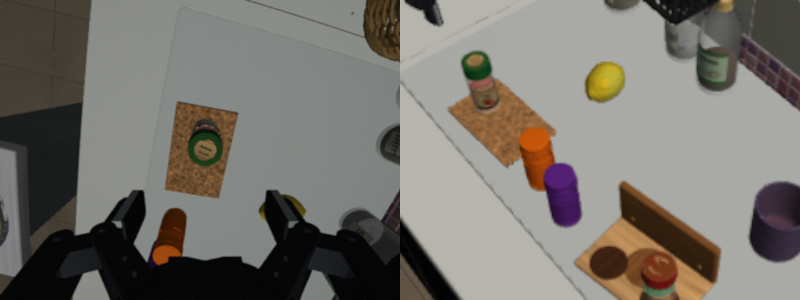

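Call:
move_arm([
  [0,0,-4],
  [0,0,-8],
  [0,0,-11],
  [0,0,-12.3],
  [0,0,-12.3],
  [0,0,-12.3],
  [0,0,-12.3],
  [0,0,-12.3],
  [0,0,-12.3],
  [0,0,-12.3],
], claw=[8.5,8.5,8.5,8.5,8.5,3,3,3,3,3], yaw=[0,0,0,0,0,0,0,0,0,0], newtons=40)

```text
clock: 32.98
ee_pos: [0.4701, 0.276, 0.046]
tcp_rot: [0.0, 0.615, 0.789, 0.001]
ft_force: [-0.9, -0.7, 6.6]
opening: 0.495
```

```bash
python3 look.py w22 80,260,130,370
```

```text
[0.4702 0.276  0.0461] jaw 0.247 [-0.8 -0.4  6.9] 0.4916697022490761 [-0.91  0.65  0.42  2.15 -0.6   0.45  0.22] 33.075
```

View pics/w22.png

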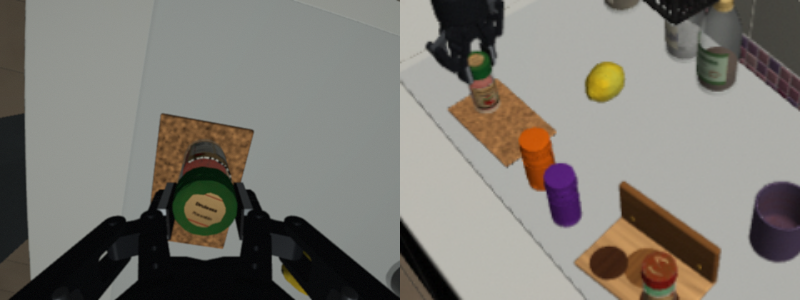

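Call:
move_arm([
  [0,0,4],
  [0,0,8],
  [0,0,12],
  [0,-4,14],
  [-0.3,-10,14],
  [-0.6,-16,14],
  [-1.2,-22,14],
  [-2,-28,14],
  [-2.7,-33,14],
  [-2.7,-36.1,13],
], claw=[3,3,3,3,3,3,3,3,3,3], yaw=[0,0,0,0.1,0.2,0.3,0.4,0.5,0.5,0.5])

```text
clock: 34.33
ee_pos: [0.4423, -0.0878, 0.1759]
tcp_rot: [0.001, 0.401, 0.916, 0.001]
ft_force: [0.6, 0.3, -1.1]
opening: 0.494
```

Call:
move_arm([
  [0,0,-2],
  [0,0,-6],
  [0,0,-9],
  [0,0,-11],
  [0,0,-12],
  [0,0,-12.1],
  [0,0,-12.1],
], claw=[3,3,3,3,3,3,3], yaw=[0,0,0,0,0,0,0])

```text
clock: 35.2
ee_pos: [0.4431, -0.0854, 0.0546]
tcp_rot: [0.0, 0.4, 0.916, 0.0]
ft_force: [0.7, 0.8, -0.6]
opening: 0.491
```

```bash
python3 look.py w23 120,300,150,390
```

```text
[ 0.4432 -0.0854  0.0547] jaw 0.747 [-0.1 -0.4 -1.3] 0.4920011402466759 [-0.12  0.55  0.26  2.35 -0.49  0.29  1.33] 35.3
```

View pics/w23.png

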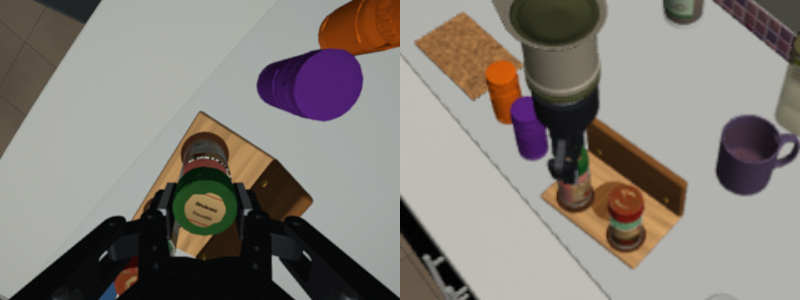

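Call:
move_arm([
  [0,0,-0.2],
  [0,0,-0.35],
  [0,0,-0.4],
  [0,0,-0.4],
], claw=[3,3,3,3], yaw=[0,0,0,0])

```text
clock: 35.8
ee_pos: [0.4429, -0.0855, 0.0501]
tcp_rot: [0.0, 0.4, 0.916, 0.0]
ft_force: [-0.2, -0.1, 1.5]
opening: 0.488
```

Touching lightly, so I'll release and lift, then back away to the centre so the cameras have a clear view.

Call:
move_arm([
  [0,0,-0.05],
  [0,0,-0.05],
  [0,0,-0.05],
  [0,0,-0.05],
  [0,0,3],
  [0,0,8],
  [0,0,13],
  [0,4,17],
  [0,10,19],
  [0,16,20],
], claw=[5,6,7.5,8.5,8.5,8.5,8.5,8.5,8.5,8.5], yaw=[0,0,0,0,0,0,0,0,-0.1,-0.2])

```text
clock: 37.05
ee_pos: [0.443, 0.0762, 0.2514]
tcp_rot: [0.001, 0.492, 0.871, 0.001]
ft_force: [0.9, 0.3, -0.1]
opening: 0.992
```

Call:
move_arm([
  [0,6,0],
  [0,12,0],
  [0,17,0],
  [0,17,0],
], claw=[8.5,8.5,8.5,8.5], yaw=[0,0,0,0])

```text
clock: 37.55
ee_pos: [0.4421, 0.2487, 0.2494]
tcp_rot: [-0.0, 0.487, 0.873, -0.0]
ft_force: [0.2, -0.8, 0.1]
opening: 0.992
```

```bash
python3 look.py w24
python3 - <<'E'
from h import *
t=arm.snapshot("top"); s=arm.snapshot("scene"); im=t["color"]
a=cv2.resize(im[205:295,230:430],(800,360),interpolation=2); cv2.imwrite("pics/t24.png",a)
cv2.imwrite("pics/s24.png",cv2.resize(s["color"][110:350,140:460],(800,600),interpolation=2))
for n in "red_spice green_spice honey mug lemon timer".split():
    for q,v in (("top",t),("scene",s)):
        for r in arm.find_in(n,v)[:3]: print(n,q,round(r["score"],2),r["xyz"])
E
```

```text
[0.4424 0.2443 0.2497] jaw 0.548 [-0.8 -0.8  0.4] 0.9927627518404387 [-1.06  0.31  0.58  2.06 -0.22  0.84  0.2 ] 37.65
red_spice top 0.96 [0.4573, 0.0923, 0.0989]
red_spice top 0.89 [0.4582, -0.1704, 0.1093]
red_spice top 0.86 [0.4502, 0.0203, 0.0992]
red_spice scene 0.7 [0.4505, -0.1877, 0.0982]
red_spice scene 0.63 [0.4392, 0.0057, 0.0771]
red_spice scene 0.61 [0.4443, 0.0847, 0.0869]
green_spice top 0.58 [0.4458, -0.0866, 0.1114]
green_spice scene 0.96 [0.436, -0.0996, 0.0911]
honey top 0.7 [0.456, -0.3459, 0.0907]
honey scene 0.65 [0.4408, -0.3664, 0.0937]
honey scene 0.43 [0.6081, -0.4036, 0.0404]
mug top 0.73 [0.6612, -0.2121, 0.0251]
mug scene 0.62 [0.66, -0.2041, 0.0554]
mug scene 0.24 [0.4391, -0.3661, 0.0946]
lemon top 0.97 [0.6248, 0.1662, 0.05]
lemon scene 0.77 [0.6203, 0.16, 0.0419]
lemon scene 0.33 [0.4323, -0.3705, 0.0076]
timer top 0.63 [0.6121, -0.3911, 0.0378]
timer scene 0.84 [0.6058, -0.4037, 0.0426]
```

View pics/t24.png

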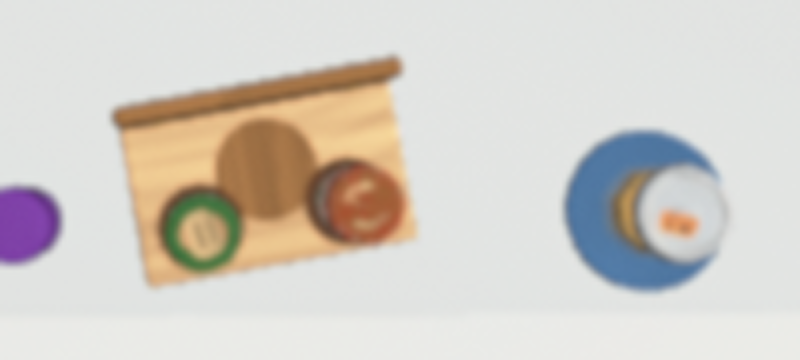

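View pics/s24.png

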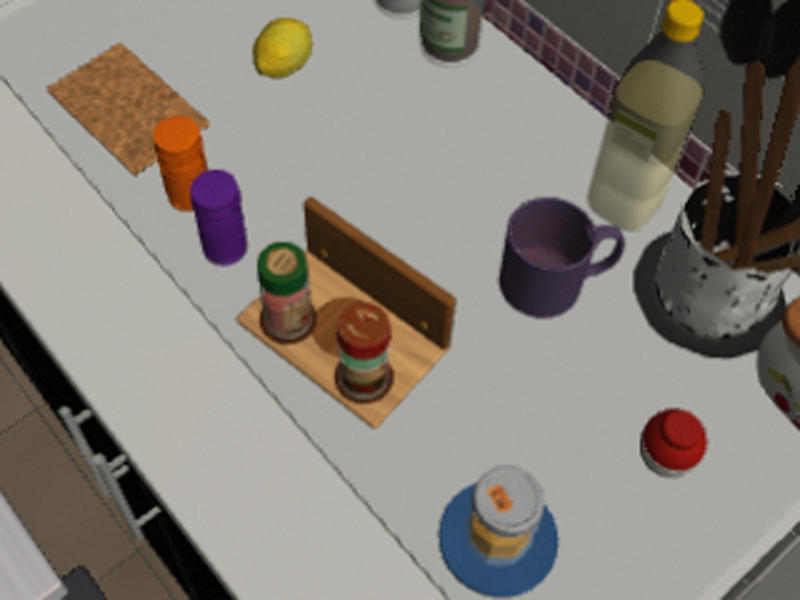

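```bash
python3 -c "
from workcell import arm
print(arm.close_job())"
```

```text
the job is handed in; nothing more can be done
None
```

The job is done and handed in at about 38 s. I stood the green and then the red spice jar on the cork mat and moved the honey jar to the blue coaster. Then I put red back on the right mark and green back on the left mark.

- **Honey jar:** the overhead camera puts it upright within about 2 mm of the coaster's middle.
- **Spice jars:** each stands upright inside its own dark mark in both the overhead and the scene pictures.
- **Bystanders:** mug, lemon and timer read within a few millimetres of where they started, which is the detector's accuracy. The orange and purple look-alikes were not touched.
- **Forces:** the highest reading I saw was about 18 N at the wrist, when red was set down on the stand. I eased off before letting go.
- **Disagreements:** the detector often ranked the orange or purple jar as `red_spice`, so I chose by the picture. In the scene picture it also gave weak false hits for honey, mug and lemon. The first fit of the stand's outline was off by up to 2 pixels, but the jar and mark positions from separate views agreed to within about 3 mm.

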